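Sort the microscope bench

ROBOT

A 6-joint arm with a two-finger parallel gripper is mounted at the origin on a cart in front of the work surface, level with it; the furniture and walls round the work are solid. World frame = base frame: x ahead of the robot, y to its left, z up, the work surface at z = 0. Lengths are in m, angles in rad, forces in N, time in s.
With the tool pointing down it reaches from about 0.3 to 0.85 m from the base axis. Payload 4.2 kg.
Tool frame: the origin (TCP) lies at the very end of the fingers, on their centre line; the grasp point (between the pads) lies 19 mm behind it (grip_depth is the distance from the TCP to the grasp point, in m); z points along the fingers, y is the line along which they close (so a half turn about z gives the same grasp; the last joint's range is limited). The gripper opens to 91 mm and grips with 3 to 60 N. Pads are 32 mm wide; open, the fingers measure 118 mm over their backs; the gripper's body (76 mm by 178 mm) begins 60 mm behind the grasp point.
Start: joints at [1.324, 0.32, 1.565, -0, 1.257, -0.02], TCP at [0.129, 0.56, 0.214] pointing down, gripper open.
Joint ranges: [-3.11, 3.11], [-0.84, 2.01], [0.21, 2.61], [-1.34, 4.49], [0.05, 2.63], [-2.56, 2.56]. Speed limits (rad/s): [2.57, 2.57, 3.14, 3.14, 3.14, 3.14].

INTERFACE

Orientations are given as a unit quaternion [x, y, z, w].
In Python, from cell import get_state, capture, get_calibration, job_done, grip_depth gives the robot as it stands.
- The arm moves only by the shell command python3 -m creep 'ROWS'. ROWS is rows parted by semicolons, their numbers by spaces, 1 to 12 of them, each of 7 numbers: the opening from 0.0 (shut) to 1.0 (fully open), then dx, dy, dz in m, then a rotation vector rx, ry, rz in rad; each row is the pose to reach, as a shift and turn from the pose commanded when the command began, along the tool's axes at that moment; what a row does not reach only later rows make up. A row lasts 1/8 s, in which the tool goes at most 0.0625 m and 0.188 rad, less where a joint would pass 70% of its speed; a pose out of reach is approached as far as the arm can. The fingers move at their own pace and stop on an object; the grip force is fixed at half the most. Time passes only in rows, so rows that do not move let the fingers close. It prints the time, the measured TCP pose, the force, the opening and the grip force at its end.
- get_state(): the state, without advancing time (a new reading comes with each control period).
- capture(name): name is "scene" or "top" or "wrist"; returns (picture, depth): 480x640x3 uint8, red, green, blue; 480x640 float32, m along the optical axis (not along the pixel's ray), 0 where there is no reading.
- get_calibration(name): a dict with "mtx" (3x3 intrinsics, pixels), "pose" (4x4, takes a point from camera to world coordinates); the wrist camera has in their place "T_tool_cam" (4x4, takes a point from camera to tool coordinates, whose origin is the TCP and whose axes are the flange's). Camera axes: x right, y down, z forward; pixel columns grow to the right and rows downward; lengths in m; the calibration is good to about 2 mm. The wrist camera is an equidistant fisheye: a pixel r from the principal point sees the ray r / f radians off the axis. A picture is of the moment at which its call begins: read the wrist's pose just before it. get_calibration takes no time and is no camera call.
- job_done(): hands the job in; it is judged then, once.
The state is a dict: "t": time; "joints": joint angles; "qd": joint speeds; "joint_efforts": joint torques, N m; "eef_pos": TCP position; "orientation": TCP orientation; "wrist_force": force on the tool from outside, world axes, zero at the start; "moment": the same for the moment, N m; "width": opening from 0.0 (shut) to 1.0 (fully open); "gripper_force": force on a finger pad.
Only numpy, scipy, OpenCV 4.12 (cv2) and the standard library are available. Lean on these libraries where they do the work, as an engineer would, in place of code of your own. Each camera call takes 0.05 s, during which the arm holds its last target. There are 200 camera calls.

TASK

Tidy the handful of things lying at the front of the microscope bench into the places where they belong: the brown dark-capped vial upright in the dark blue bay of the vial rack, the white vial upright in the white bay, the small petri dish flat in the round orange tray, and the steel forceps lying centred across both notched blue supports of the forceps cradle. Keep the vials and the dish upright the whole time, and leave everything released and at rest.

Things in the scene. Friction and masses are not known exactly. Their poses are not given: they have to be found in the camera images.
- vial_dark: Small brown glass vial with a dark navy screw cap and white label, standing upright; body 24 mm diameter up to 44 mm height, cap 18 mm diameter from 44 to 55 mm (total height 55 mm). Loose, about 30 g. Origin at the centre of its underside, z up along the vial.
- vial_white: Small white vial with a white screw cap, standing upright; same shape as the dark one: body 24 mm diameter up to 44 mm, cap 18 mm diameter, total height 55 mm. Loose, about 30 g. Origin at the centre of its underside, z up.
- dish: Small lidded petri dish with pink contents, flat on the table; the rim to grip is about 36 mm across and 12 mm high (39 mm across the drawn lid, 14 mm high). Lid and dish are one piece. Loose, about 20 g. Origin at the centre of its underside, z up.
- tweezers: Steel forceps lying flat on the table, 113 mm long, 12 to 14 mm wide, 8 mm high. Loose, about 22 g. Origin at the middle of its length on the underside; x along its length, y across its width, z up.
- dark_bay (a point): Centre of the inner floor of the dark blue open bay of the vial rack: inside 40 (x) by 42 mm (y), walls 4 mm thick, floor 8 mm and wall tops 26 mm above the table. The rack is a fixed aluminium plate, 60 x 112 mm, with a dark blue and a white bay side by side, centres 54 mm apart; y runs along it from the white bay to the dark one, x across it.
- white_bay (a point): Centre of the inner floor of the white bay of the same rack; same sizes and axes as the dark blue bay.
- dish_tray: Round orange shallow tray for the dish, fixed to the table: 71 mm across outside, inside about 64 mm across, floor 3 mm above the table, rim 7 mm above the table. Origin at the centre of its underside, at table height.
- cradle: Fixed forceps cradle: dark base plate 100x58x5 mm with two blue supports, each 10 mm thick, 33 mm either side of its middle along x. Each has a notch 36 mm wide along y, notch floor 18 mm and lugs 28 mm above the table. Forceps lie along x (either way round) in both notches; fingers fit in the 56 mm gap between the supports. Origin: plate centre at table height.
Not all that is in view belongs to the job. Leave any purple look-alike of the vial_white alone.

How it is judged:
At the end, for the whole second after the job is handed in: Each vial upright (7 deg) on its own bay's floor (within 14 mm of its centre); dish flat on the tray floor (within 17 mm of its centre); forceps level on both notch floors between the lugs, within 15 mm of the middle along their length and 20 deg of the cradle; all released and at rest (horizontal distance between vial_dark and dark_bay below 0.014 m and z of vial_dark in the frame of dark_bay below 0.005 m and angle between each of vial_dark, vial_white's own z axis and vertical below 0.12 rad and linear speed of each of vial_dark, vial_white, dish, tweezers below 0.02 m/s and horizontal distance between vial_white and white_bay below 0.014 m and z of vial_white in the frame of white_bay below 0.005 m and horizontal distance between dish and dish_tray below 0.017 m and z of dish in the frame of dish_tray below 0.006 m and angle between each of dish, tweezers's own z axis and vertical below 0.1 rad and x of tweezers in the frame of cradle between -0.015 and 0.015 m and y of tweezers in the frame of cradle between -0.014 and 0.014 m and z of tweezers in the frame of cradle between 0.015 and 0.021 m and angle between the x axis of tweezers and the x axis of cradle, either way round below 0.35 rad); the robot touches nothing.
It fails at once if the dark-capped vial is tipped over (more than 40 degrees) (angle between vial_dark's own z axis and vertical above 0.7 rad).
It fails at once if the white vial is tipped over (more than 40 degrees) (angle between vial_white's own z axis and vertical above 0.7 rad).
It fails at once if the dish is tipped (more than 40 degrees) (angle between dish's own z axis and vertical above 0.7 rad).
It also fails if it takes over 90 s, if anything falls off the work surface, if the arm or the gripper's body presses on something with over 40 N, if the wrist force passes 120 N, or if a joint passes its speed limit or range.

## Working session

There is one attempt and no reset: what is moved stays moved. The work goes in short steps, Python scripts to look and compute and a shell command to move; the robot and the scene stay as the last step left them, time stands still between calls to the robot, and variables do not carry over. Pictures are saved under pics/ and viewed, at most 17 in all, crops included, and the job is handed in when it is done.

```bash
mkdir -p pics; ls; python3 - <<'E'
from cell import *
import cv2,numpy as np
s=get_state();print(s['t'],s['eef_pos'],s['orientation'],s['width'],grip_depth)
for n in("top","scene"):
    p,d=capture(n);cv2.imwrite(f"pics/{n}0.png",p[:,:,::-1]);np.savez(f"{n}0.npz",p=p,d=d)
    c=get_calibration(n);print(n,np.round(c["mtx"],1).tolist(),np.round(c["pose"],3).tolist())
E
```

```text
pics
0.0 [0.12916582 0.55979538 0.21312951] [ 1.13134458e-01  9.93579303e-01 -8.65989350e-04 -1.10212830e-04] 0.9983497716344888 0.0188
top [[498.6, 0.0, 328.3], [0.0, 498.6, 242.5], [0.0, 0.0, 1.0]] [[0.027, -0.993, 0.117, 0.408], [-0.999, -0.03, -0.027, 0.117], [0.031, -0.116, -0.993, 0.894], [0.0, 0.0, 0.0, 1.0]]
scene [[573.2, 0.0, 324.0], [0.0, 573.2, 241.8], [0.0, 0.0, 1.0]] [[0.549, -0.466, 0.694, -0.156], [-0.835, -0.328, 0.441, -0.337], [0.022, -0.822, -0.569, 0.6], [0.0, 0.0, 0.0, 1.0]]
```

View pics/top0.png

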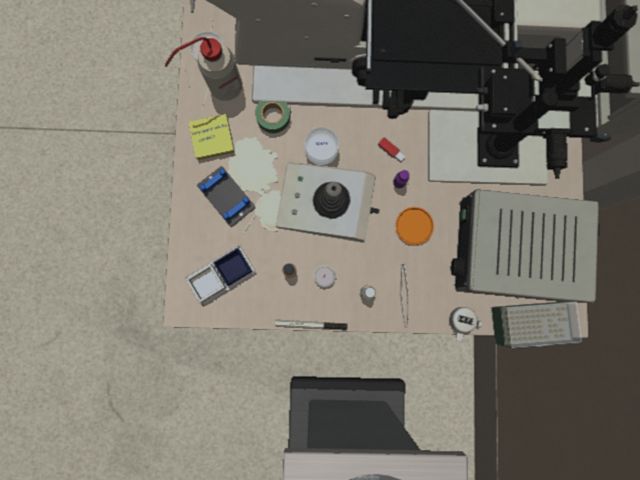

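View pics/scene0.png

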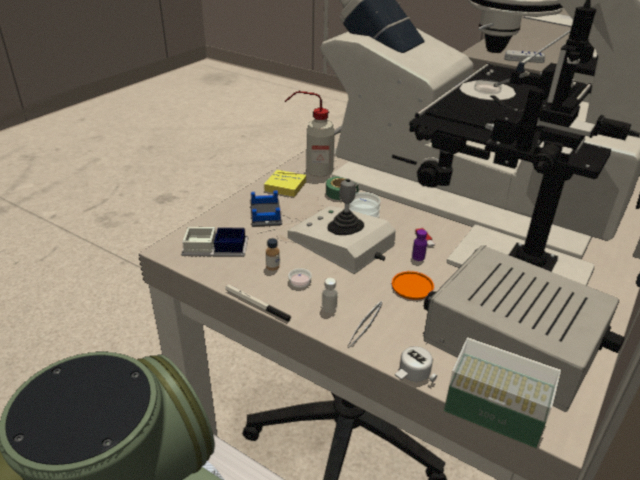

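The top view shows the white bay (207,283), dark bay (234,266), vial_dark (290,271), dish (325,277), vial_white (368,294), forceps (404,295), tray (414,226) and cradle (226,195). The purple decoy is at (401,179). The scene view agrees.

```bash
cat > h.py <<'E'
import numpy as np,cv2
from cell import *
def ray(n,uv,z):
    c=get_calibration(n);K,T=np.array(c["mtx"]),np.array(c["pose"])
    uv=np.atleast_2d(uv).astype(float)
    d=np.c_[uv,np.ones(len(uv))]@np.linalg.inv(K).T@T[:3,:3].T
    return T[:3,3]+d*((z-T[2,3])/d[:,2])[:,None]
def proj(n,P):
    c=get_calibration(n);K,T=np.array(c["mtx"]),np.array(c["pose"])
    q=(np.atleast_2d(P)-T[:3,3])@T[:3,:3]@K.T
    return q[:,:2]/q[:,2:]
def cloud(n,d):
    c=get_calibration(n);K,T=np.array(c["mtx"]),np.array(c["pose"])
    v,u=np.mgrid[:480,:640]
    return (np.dstack([u,v,np.ones_like(u)])@np.linalg.inv(K).T*d[...,None])@T[:3,:3].T+T[:3,3]
E
python3 - <<'E'
from h import *
a=np.load("top0.npz");p,d=a["p"],a["d"]
print("tcp px",proj("top",[[.129,.56,.213],[0,0,0]]))
C=cloud("top",d);Z=C[...,2]
boxes=dict(rack=(180,240,262,310),cradle=(190,160,260,230),tray=(390,200,440,250),vd=(278,258,302,285),dish=(310,262,340,292),vw=(355,282,380,308),tw=(396,258,414,330),purple=(385,165,415,192))
print("table z",np.median(Z[300:320,330:345]))
for k,(x0,y0,x1,y1) in boxes.items():
    z=Z[y0:y1,x0:x1];m=z>.004;q=C[y0:y1,x0:x1][m]
    print(k,m.sum(),"mean",np.round(q.mean(0),4),"zmax",np.round(np.percentile(q[:,2],98),4),"min",np.round(q.min(0)[:2],3),"max",np.round(q.max(0)[:2],3))
im=np.hstack([cv2.resize(p[240:310,180:262],None,fx=4,fy=4,interpolation=cv2.INTER_CUBIC)[:280],cv2.resize(p[160:230,190:260],None,fx=4,fy=4,interpolation=cv2.INTER_CUBIC)])
im2=cv2.resize(p[255:335,270:420],None,fx=4,fy=4,interpolation=cv2.INTER_CUBIC)
im=np.vstack([np.pad(im,((0,0),(0,0),(0,0))),np.pad(im2,((0,0),(0,im.shape[1]-600),(0,0)))])
cv2.imwrite("pics/z.png",im[:,:,::-1]);print(im.shape)
E
```

```text
tcp px [[-43.76126694 513.2286402 ]
 [374.51215873 545.64933762]]
table z -0.00012684043694494163
rack 2023 mean [0.4482 0.2793 0.023 ] zmax 0.0289 min [0.388 0.117] max [0.512 0.353]
cradle 1587 mean [0.5897 0.2762 0.0222] zmax 0.0302 min [0.408 0.117] max [0.661 0.341]
tray 517 mean [ 0.5455 -0.0599  0.0265] zmax 0.8944 min [ 0.408 -0.101] max [0.597 0.117]
vd 173 mean [0.4587 0.1579 0.0542] zmax 0.0582 min [0.408 0.117] max [0.477 0.181]
dish 383 mean [0.4527 0.0978 0.0213] zmax 0.0175 min [0.408 0.073] max [0.472 0.119]
vw 181 mean [0.425  0.0256 0.0577] zmax 0.0583 min [0.408 0.01 ] max [0.442 0.117]
tw 135 mean [ 0.427  -0.0361  0.0599] zmax 0.8944 min [ 0.367 -0.061] max [0.478 0.117]
purple 224 mean [ 0.6235 -0.0302  0.0506] zmax 0.0582 min [ 0.408 -0.051] max [0.661 0.117]
(600, 608, 3)
```

View pics/z.png

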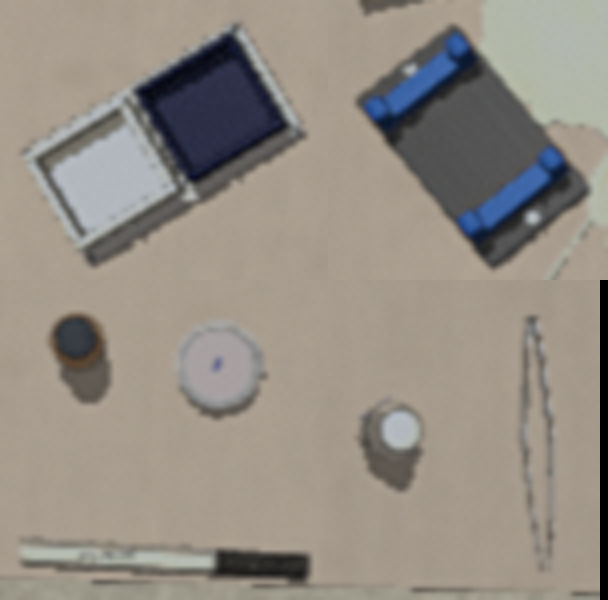

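```bash
python3 - <<'E'
from h import *
a=np.load("top0.npz");p,d=a["p"],a["d"];C=cloud("top",d);Z=C[...,2];ok=d>0
hsv=cv2.cvtColor(p,cv2.COLOR_RGB2HSV)
def sel(b,m):
    x0,y0,x1,y1=b;M=np.zeros(m.shape,np.uint8);M[y0:y1,x0:x1]=(m&ok)[y0:y1,x0:x1]
    n,L,S,_=cv2.connectedComponentsWithStats(M);return L==1+S[1:,4].argmax()
def uv(M): v,u=np.nonzero(M);return np.c_[u,v]
R={}
# rack wall tops
M=sel((180,240,262,310),(Z>.02)&(Z<.034));P=ray("top",uv(M),.026)[:,:2]
r=cv2.minAreaRect((P*1000).astype(np.float32));print("rack",r)
M=sel((190,160,262,232),(Z>.003)&(Z<.05)&(hsv[...,2]<130)|((hsv[...,0]>100)&(hsv[...,0]<125)&(hsv[...,1]>150)))
blue=(hsv[...,0]>95)&(hsv[...,0]<125)&(hsv[...,1]>120)
B=np.zeros(Z.shape,bool);B[160:232,190:262]=blue[160:232,190:262];
n,L,S,c=cv2.connectedComponentsWithStats(B.astype(np.uint8))
for i in range(1,n):
    if S[i,4]>40:
        q=uv(L==i);P=C[q[:,1],q[:,0]];P=P[P[:,2]>.012];print("blue",len(q),P.mean(0),cv2.minAreaRect((P[:,:2]*1000).astype(np.float32)))
        for sgn in (P[:,2]>.0245,): 
            print("  lugs",sgn.sum(),P[sgn].mean(0), "floor",P[(P[:,2]<.021)].mean(0))
orange=(hsv[...,0]<16)&(hsv[...,1]>180)&(hsv[...,2]>150)
M=sel((385,195,445,255),orange);c,rad=cv2.minEnclosingCircle(uv(M).astype(np.float32));print("tray",ray("top",c,.006),rad)
for k,b,zl,zp in(("vd",(278,258,302,285),.05,.055),("vw",(355,282,380,308),.05,.055),("dish",(308,260,342,294),.008,.014)):
    M=sel(b,(Z>zl)&(Z<.07));c,rad=cv2.minEnclosingCircle(uv(M).astype(np.float32));print(k,M.sum(),rad,ray("top",c,zp),ray("top",uv(M).mean(0),zp))
M=sel((394,255,416,332),(Z>.003)&(Z<.02));q=uv(M);P=ray("top",q,.006)[:,:2];print("tw",M.sum(),cv2.minAreaRect((P*1000).astype(np.float32)),P.mean(0))
# hues: forceps by darkness
s=np.array([[403,259.3],[405.8,322]]);print(ray("top",s,.006))
E
```

```text
rack ((434.306396484375, 303.4537353515625), (48.66096496582031, 50.618778228759766), 33.62488555908203)
blue 227 [0.61520371 0.30002009 0.02481769] ((507.810546875, 221.67938232421875), (284.4790954589844, 51.99134063720703), 36.10173416137695)
  lugs 57 [0.61264154 0.29836189 0.04309868] floor [0.61622747 0.30079957 0.01751458]
blue 212 [0.56491702 0.25631115 0.02949821] ((496.13751220703125, 183.625), (218.21434020996094, 52.07209777832031), 46.0030632019043)
  lugs 55 [0.56125034 0.25259637 0.06005846] floor [0.56675243 0.25738066 0.0177625 ]
tray [[ 0.54770779 -0.06194767  0.006     ]] 18.384334564208984
vd 87 5.228796482086182 [[0.46065163 0.15916551 0.055     ]] [[0.46072682 0.15922737 0.055     ]]
vw 88 5.235677719116211 [[0.42579956 0.02144636 0.055     ]] [[0.42553008 0.02145794 0.055     ]]
dish 377 10.901395797729492 [[0.45317161 0.09776409 0.014     ]] [[0.45314579 0.09768016 0.014     ]]
tw 94 ((433.8478088378906, -46.10858917236328), (89.2845230102539, 12.513603210449219), 6.243975639343262) [ 0.44312951 -0.04650361]
[[ 0.4867127  -0.04276196  0.006     ]
 [ 0.37551968 -0.04879023  0.006     ]]
```

```bash
python3 - <<'E'
from h import *
f=lambda pts,off,z:ray("top",[[x/4+off[0],y/4+off[1]] for x,y in pts],z)[:,:2]
q=f([(25,155),(240,28),(303,130),(90,246)],(180,240),.026);print("rackcorners",q.round(4).tolist(),"c",q.mean(0),np.linalg.norm(np.diff(q,axis=0),axis=1),"ang",np.degrees(np.arctan2(*(q[1]-q[0])[::-1])),np.degrees(np.arctan2(*(q[2]-q[3])[::-1])))
q=f([(458-328,45),(375-328,105),(551-328,158),(470-328,222)],(190,160),.028);print("lugs",q.round(4).tolist(),q.mean(0))
a=np.load("top0.npz");p,d=a["p"],a["d"];hsv=cv2.cvtColor(p,cv2.COLOR_RGB2HSV)
M=np.zeros(d.shape,np.uint8);M[240:310,180:262]=((hsv[...,0]>105)&(hsv[...,0]<135)&(hsv[...,1]>90)&(hsv[...,2]<110))[240:310,180:262]
v,u=np.nonzero(M);r=cv2.minAreaRect(np.c_[u,v].astype(np.float32));print("dark px",r,ray("top",r[0],.026),ray("top",r[0],.008))
C=cloud("top",d)
for y0,x0 in((266,234),(283,207)):
    w=C[y0-5:y0+6,x0-5:x0+6].reshape(-1,3);print("floor z",np.median(w,0))
w=C[225:228,410:418];print("tray",np.median(w.reshape(-1,3),0))
E
```

```text
rackcorners [[0.4402, 0.3361], [0.498, 0.2465], [0.4544, 0.2172], [0.4021, 0.3061]] c [0.4486782 0.2764623] [0.106613   0.05253265 0.10314027] ang -57.16535568243829 -59.49268950146326
lugs [[0.6315, 0.2834], [0.6032, 0.3182], [0.5821, 0.2401], [0.5525, 0.2741]] [0.59231224 0.27894415]
dark px ((232.1854248046875, 266.6966552734375), (26.39394760131836, 27.559947967529297), 57.9946174621582) [[0.46329791 0.25834069 0.026     ]] [[0.46443998 0.26127332 0.008     ]]
floor z [0.46561832 0.2579669  0.00870117]
floor z [0.43435556 0.30367571 0.00869044]
tray [ 0.548313   -0.06174623  0.00293871]
```

```bash
cat >> h.py <<'E'
from scipy.spatial.transform import Rotation as Ro
def go(x,y,z,az):
    "tool-frame delta to TCP x,y,z pointing down, tool y at azimuth az deg (mod 180, nearest)"
    s=get_state();R=Ro.from_quat(s["orientation"]).as_matrix();p=np.array(s["eef_pos"])
    cur=np.degrees(np.arctan2(R[1,1],R[0,1]));az=cur+(az-cur+90)%180-90;a=np.radians(az)
    Y=np.array([np.cos(a),np.sin(a),0]);Zt=np.array([0,0,-1.]);X=np.cross(Y,Zt)
    D=R.T@(np.array([x,y,z])-p);w=Ro.from_matrix(R.T@np.c_[X,Y,Zt]).as_rotvec()
    print("t %.2f az %.1f->%.1f j6 %.2f w %.3f"%(s["t"],cur,az,s["joints"][5],s["width"]),"D",D.round(4).tolist(),"rot",w.round(3).tolist(),"rows",max(np.linalg.norm(D)/.0625,np.linalg.norm(w)/.188).round(1))
E
python3 - <<'E'
from h import *
a=np.load("top0.npz");C=cloud("top",a["d"]);b=np.load("scene0.npz");S=cloud("scene",b["d"])
P=np.r_[C[a["d"]>0],S[b["d"]>0]]
print("max heights cm; rows x, cols y")
ys=np.arange(.36,-.25,-.04);print("      ",[round(y*100) for y in ys])
for x in np.arange(.70,.34,-.04):
    print(round(x*100),[int(round(100*max([0,*np.percentile(q,[97])]))) if len(q:=P[(abs(P[:,0]-x)<.02)&(abs(P[:,1]-y)<.02)][:,2])>3 else -1 for y in ys])
go(.44,.28,.25,32)
E
```

```text
max heights cm; rows x, cols y
       [36, 32, 28, 24, 20, 16, 12, 8, 4, 0, -4, -8, -12, -16, -20, -24]
70 [2, 2, 2, 0, 2, 0, 5, 5, 21, 21, 21, 25, 34, 42, 44, 29]
66 [0, 2, 2, 0, 0, 3, 5, 5, 0, 21, 1, 25, 27, 33, 38, 26]
62 [0, 3, 3, 0, 0, 4, 4, 5, 5, 4, 6, 2, 2, 2, 27, 2]
58 [0, 2, 2, 3, 2, 4, 12, 14, 5, 3, 1, 1, 7, 9, 26, 9]
54 [0, 0, 3, 1, 3, 4, 4, 5, 5, 0, 1, 1, 8, 9, 9, 9]
50 [0, 0, 3, 3, 0, 0, 0, 1, 5, 0, 1, 1, 9, 9, 9, 9]
46 [0, 3, 3, 3, 0, 6, 2, 2, 0, 0, 1, 0, 9, 9, 9, 9]
42 [0, 3, 3, 2, 0, 0, 1, 1, 6, 6, 1, 0, 9, 9, 9, 9]
38 [0, 0, 0, 0, 0, 1, 1, 1, 1, 0, 1, 0, 3, 3, 8, 8]
t 0.10 az 77.0->32.0 j6 -0.02 w 1.002 D [-0.3658, -0.2029, -0.0365] rot [-0.002, 0.001, 0.786] rows 6.7
```

```bash
python3 -m creep '0.5 -.366 -.203 -.0365 0 0 .188;0.5 -.366 -.203 -.0365 0 0 .376;0.5 -.366 -.203 -.0365 0 0 .564;0.5 -.366 -.203 -.0365 0 0 .786;0.5 -.366 -.203 -.0365 0 0 .786;0.5 -.366 -.203 -.0365 0 0 .786;0.5 -.366 -.203 -.0365 0 0 .786;0.5 -.366 -.203 -.0365 0 0 .786;0.5 -.366 -.203 -.0365 0 0 .786;0.5 -.366 -.203 -.0365 0 0 .786'
python3 - <<'E'
from h import *
s=get_state();p,d=capture("wrist");cv2.imwrite("pics/w1.png",p[:,:,::-1]);np.savez("w1.npz",p=p,d=d,pos=s["eef_pos"],q=s["orientation"])
c=get_calibration("wrist");print({k:np.round(v,3).tolist() for k,v in c.items()},s["joints"])
a=np.load("top0.npz");C=cloud("top",a["d"]);b=np.load("scene0.npz");S=cloud("scene",b["d"])
P=np.r_[C[a["d"]>0],S[b["d"]>0]]
for x in np.arange(.38,.62,.02):
    q=P[(abs(P[:,0]-x)<.01)&(P[:,1]<-.03)&(P[:,1]>-.3)&(P[:,2]>.05)];print(round(x,2),q[:,1].max().round(3) if len(q) else None,np.percentile(q[:,2],50).round(3) if len(q) else "")
q=P[(P[:,0]>.56)&(P[:,0]<.75)&(abs(P[:,1])<.1)&(P[:,2]>.08)]
for y in np.arange(-.1,.1,.02):
    w=q[abs(q[:,1]-y)<.01];print("back",round(y,2),len(w),w[w[:,0].argmin()].round(3) if len(w) else "")
E
```

```text
t: 1.35
eef_pos: [0.4393, 0.2809, 0.2502]
orientation: [0.484, 0.875, -0.0, -0.0]
wrist_force: [-0.1, 0.3, -0.2]
width: 0.498
gripper_force: 0.0
{'mtx': [[371.648, 0.0, 313.57], [0.0, 371.648, 240.784], [0.0, 0.0, 1.0]], 'T_tool_cam': [[0.001, -0.971, -0.24, 0.068], [1.0, 0.001, -0.001, 0.0], [0.001, -0.24, 0.971, -0.171], [0.0, 0.0, 0.0, 1.0]]} [ 5.46707475e-01  2.13545302e-01  1.62033707e+00  3.94451174e-04
  1.30836615e+00 -1.30520895e-02]
0.38 -0.204 0.077
0.4 -0.203 0.077
0.42 -0.145 0.079
0.44 -0.13 0.091
0.46 -0.117 0.091
0.48 -0.117 0.091
0.5 -0.136 0.092
0.52 -0.137 0.092
0.54 -0.137 0.092
0.56 -0.132 0.091
0.58 -0.134 0.091
0.6 -0.141 0.247
back -0.1 243 [ 0.671 -0.099  0.251]
back -0.08 462 [ 0.714 -0.087  0.203]
back -0.06 462 [ 0.714 -0.062  0.209]
back -0.04 855 [ 0.713 -0.036  0.197]
back -0.02 1214 [ 0.712 -0.027  0.187]
back 0.0 1015 [0.672 0.006 0.212]
back 0.02 784 [0.672 0.015 0.209]
back 0.04 610 [0.693 0.036 0.209]
back 0.06 11 [0.717 0.05  0.201]
back 0.08 385 [0.568 0.085 0.12 ]
```

View pics/w1.png

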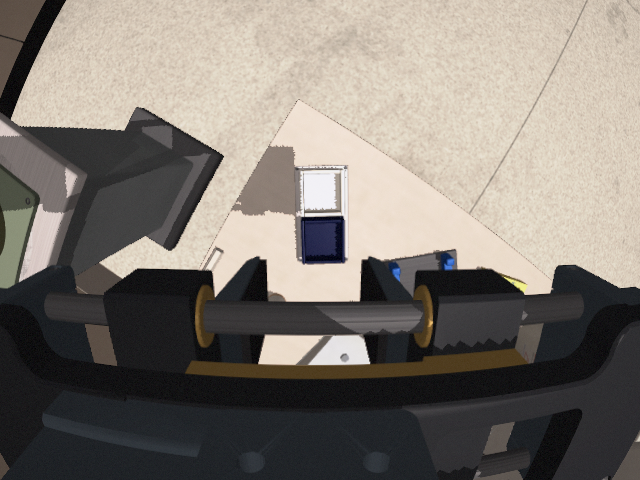

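Wrist view: white bay interior at about (321,191), dark bay interior at about (323,240), with the rack outline spanning (296–347, 166–263).

```bash
cat >> h.py <<'E'
def wray(uv,pos,q,z):
    c=get_calibration("wrist");K=np.array(c["mtx"]);T=np.array(c["T_tool_cam"]);R=Ro.from_quat(q).as_matrix()
    uv=np.atleast_2d(uv).astype(float);e=(uv-K[:2,2])/K[0,0];th=np.linalg.norm(e,axis=1)[:,None]
    d=np.c_[e/th*np.sin(th),np.cos(th)]@T[:3,:3].T@R.T;o=R@T[:3,3]+pos
    return o+d*((z-o[2])/d[:,2])[:,None]
E
python3 - <<'E'
from h import *
a=np.load("w1.npz");p,pos,q=a["p"],a["pos"],a["q"];hsv=cv2.cvtColor(p,cv2.COLOR_RGB2HSV)
M=np.zeros(p.shape[:2],np.uint8);M[205:275,290:355]=((hsv[...,0]>105)&(hsv[...,0]<135)&(hsv[...,1]>90)&(hsv[...,2]<120))[205:275,290:355]
v,u=np.nonzero(M);P=wray(np.c_[u,v],pos,q,.026)[:,:2]
r=cv2.minAreaRect((P*1000).astype(np.float32));print("dark@26",r)
W=np.zeros(p.shape[:2],np.uint8);W[160:225,290:355]=((hsv[...,1]<25)&(hsv[...,2]>200))[160:225,290:355]
n,L,S,_=cv2.connectedComponentsWithStats(W);i=1+S[1:,4].argmax();v,u=np.nonzero(L==i)
for z in(.026,.008):print("white",z,cv2.minAreaRect((wray(np.c_[u,v],pos,q,z)[:,:2]*1000).astype(np.float32)))
print(S[i]);go(.4607,.1592,.15,32)
cv2.imwrite("pics/w1c.png",cv2.resize(p[155:275,280:365],None,fx=5,fy=5,interpolation=cv2.INTER_CUBIC)[:,:,::-1])
E
```

```text
dark@26 ((462.96466064453125, 261.6672668457031), (46.53786087036133, 51.32337188720703), 33.56904220581055)
white 0.026 ((430.90875244140625, 302.50262451171875), (40.31963348388672, 53.23656463623047), 26.580299377441406)
white 0.008 ((432.1428527832031, 300.868408203125), (42.15802001953125, 55.663856506347656), 26.580303192138672)
[ 297  170   43   47 1336]
t 1.40 az 32.1->32.0 j6 -0.01 w 0.502 D [-0.1146, -0.0465, 0.1003] rot [-0.0, -0.0, 0.001] rows 2.5
```

View pics/w1c.png

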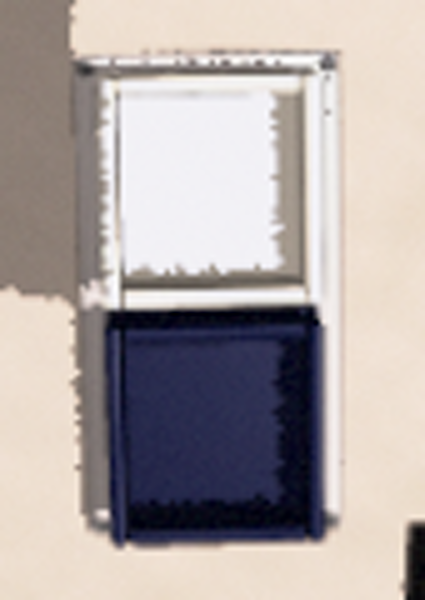

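```bash
python3 - <<'E'
from h import *
a=np.load("w1.npz");pos,q=a["pos"],a["q"]
f=lambda pts,z:wray([[x/5+280,y/5+155] for x,y in pts],pos,q,z)[:,:2].round(4)
w=f([(102,75),(322,75),(322,308),(108,308),(112,543),(324,540)],.026);print(w.tolist())
print("white",w[:4].mean(0),"dark",w[2:].mean(0),"rack",w[[0,1,4,5]].mean(0),np.linalg.norm(w[0]-w[1]),np.linalg.norm(w[1]-w[5]),np.linalg.norm(w[4]-w[5]))
for i,j in((0,4),(1,5)):print(np.degrees(np.arctan2(*(w[j]-w[i])[::-1])))
pl=f([(78,60),(340,55),(340,525),(88,528)],.006);print("plate",pl.mean(0),np.linalg.norm(np.diff(pl,axis=0),axis=1))
E
```

```text
[[0.4023, 0.3134], [0.4417, 0.3383], [0.469, 0.296], [0.4298, 0.2714], [0.4584, 0.2268], [0.4981, 0.2524]]
white [0.4357   0.304775] dark [0.463825 0.26165 ] rack [0.450125 0.282725] 0.04660869017683288 0.10276074153099517 0.04723822604628588
-57.064591303001215
-56.71200151972578
plate [0.449725 0.282725] [0.05824406 0.10889302 0.05883443]
```

```bash
python3 -m creep '0.5 -.1146 -.0465 .14 0 0 0;0.5 -.1146 -.0465 .14 0 0 0;0.5 -.1146 -.0465 .14 0 0 0;0.5 -.1146 -.0465 .14 0 0 0;0.5 -.1146 -.0465 .18 0 0 0;0.5 -.1146 -.0465 .21 0 0 0;0.5 -.1146 -.0465 .226 0 0 0;0.5 -.1146 -.0465 .226 0 0 0;0.1 -.1146 -.0465 .226 0 0 0;0.1 -.1146 -.0465 .226 0 0 0;0.1 -.1146 -.0465 .226 0 0 0;0.1 -.1146 -.0465 .226 0 0 0'; python3 - <<'E'
from h import *
go(.4643,.2595,.11,33)
E
```

```text
t: 2.9
eef_pos: [0.4622, 0.1586, 0.0253]
orientation: [0.485, 0.874, 0.001, 0.001]
wrist_force: [-0.2, -0.0, 5.4]
width: 0.245
gripper_force: 30.0
t 2.90 az 32.0->33.0 j6 -0.25 w 0.245 D [0.0844, 0.0553, -0.0847] rot [0.002, 0.0, -0.018] rows 2.1
```

```bash
python3 -m creep '0.1 0 0 -.03 0 0 0;0.1 0 0 -.06 0 0 0;0.1 .042 .0275 -.06 0 0 0;0.1 .0844 .0553 -.06 0 0 -.018;0.1 .0844 .0553 -.06 0 0 -.018;0.1 .0844 .0553 -.06 0 0 -.018;0.1 .0844 .0553 -.06 0 0 -.018'; python3 - <<'E'
from h import *
go(.4643,.2595,.034,33)
s=get_state();print(s["eef_pos"],s["wrist_force"])
p,d=capture("wrist");cv2.imwrite("pics/w2.png",p[150:390,120:520,::-1])
E
```

```text
t: 3.78
eef_pos: [0.4634, 0.258, 0.0842]
orientation: [0.478, 0.879, -0.001, -0.0]
wrist_force: [0.1, 0.8, -1.1]
width: 0.245
gripper_force: 30.0
t 3.77 az 32.9->33.0 j6 -0.09 w 0.245 D [0.0008, 0.0016, 0.0502] rot [-0.001, 0.0, -0.001] rows 0.8
[0.46340853 0.25796093 0.0842284 ] [ 0.10743059  0.76750391 -1.14492936]
```

View pics/w2.png

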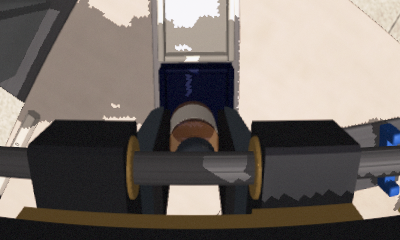

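The vial is held upright at crop position (193,130), centred left to right over the dark bay. I'll lower it and release.

```bash
python3 -m creep '0.1 .001 .0015 .025 0 0 0;0.1 .001 .0015 .042 0 0 0;0.1 .001 .0015 .0495 0 0 0;0.1 .001 .0015 .0495 0 0 0;0.45 .001 .0015 .0495 0 0 0;0.45 .001 .0015 .0495 0 0 0;0.45 .001 .0015 .0495 0 0 0;0.45 .001 .0015 .02 0 0 0;0.45 .001 .0015 -.03 0 0 0;0.45 .001 .0015 -.06 0 0 0;0.45 .001 .0015 -.06 0 0 0'; python3 - <<'E'
from h import *
p,d=capture("top");cv2.imwrite("pics/t2.png",cv2.resize(p[150:340,160:440,::-1],None,fx=2.5,fy=2.5));np.savez("t2.npz",p=p,d=d)
go(.4255,.0215,.024,33)
go(.4255,.0215,.024,80)
E
```

```text
t: 5.2
eef_pos: [0.4659, 0.2618, 0.1471]
orientation: [0.477, 0.879, 0.003, 0.002]
wrist_force: [-0.3, 0.7, -0.7]
width: 0.449
gripper_force: 0.0
t 5.25 az 33.0->33.0 j6 -0.09 w 0.448 D [-0.1795, -0.1637, 0.1209] rot [0.002, 0.0, 0.0] rows 4.3
t 5.25 az 33.0->80.0 j6 -0.09 w 0.448 D [-0.1795, -0.1637, 0.1209] rot [0.002, 0.001, -0.82] rows 4.4
```

View pics/t2.png

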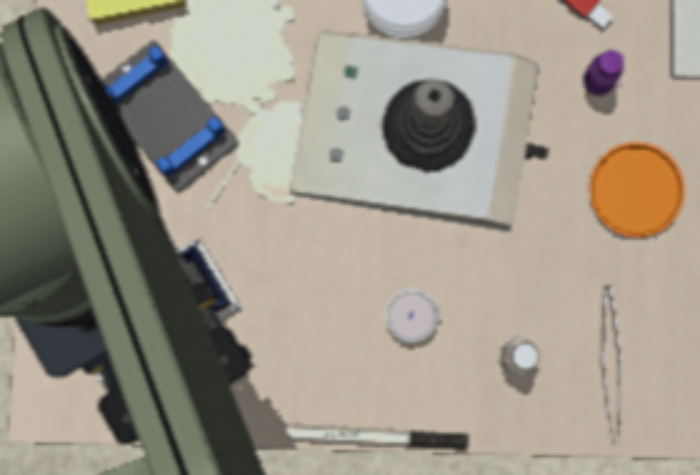

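```bash
python3 -m creep '0.5 -.1795 -.1637 .03 0 0 0;0.5 -.1795 -.1637 .03 0 0 0;0.5 -.1795 -.1637 .03 0 0 0;0.5 -.1795 -.1637 .03 0 0 0;0.5 -.1795 -.1637 .03 0 0 0;0.5 -.1795 -.1637 .07 0 0 0;0.5 -.1795 -.1637 .105 0 0 0;0.5 -.1795 -.1637 .121 0 0 0;0.5 -.1795 -.1637 .121 0 0 0;0.1 -.1795 -.1637 .121 0 0 0;0.1 -.1795 -.1637 .121 0 0 0;0.1 -.1795 -.1637 .121 0 0 0'; python3 -m creep '0.1 0 0 0 0 0 0;0.1 0 0 -.03 0 0 0;0.1 0 0 -.06 0 0 0;0.1 0 0 -.095 0 0 0;0.1 0 0 -.095 0 0 0'; python3 - <<'E'
from h import *
go(.435,.304,.12,33)
E
```

```text
t: 6.75
eef_pos: [0.4255, 0.0213, 0.0241]
orientation: [0.477, 0.879, 0.001, 0.001]
wrist_force: [1.0, 1.0, 0.5]
width: 0.246
gripper_force: 30.0
t: 7.38
eef_pos: [0.4267, 0.0212, 0.1207]
orientation: [0.477, 0.879, 0.002, 0.003]
wrist_force: [0.6, -0.3, -0.5]
width: 0.249
gripper_force: 30.0
t 7.38 az 33.0->33.0 j6 -0.55 w 0.249 D [0.2327, 0.161, 0.0008] rot [0.005, 0.003, -0.0] rows 4.5
```

```bash
python3 -m creep '0.1 .05 .035 0 0 0 0;0.1 .1 .07 0 0 0 0;0.1 .15 .105 0 0 0 0;0.1 .2 .14 0 0 0 0;0.1 .2327 .161 0 0 0 0;0.1 .2327 .161 .03 0 0 0;0.1 .2327 .161 .03 0 0 0;0.1 .2327 .161 .03 0 0 0;0.1 .2327 .161 .03 0 0 0'; python3 - <<'E'
from h import *
go(.435,.304,.033,33)
s=get_state();print(s["eef_pos"],s["wrist_force"])
p,d=capture("wrist");cv2.imwrite("pics/w3.png",p[110:350,120:520,::-1])
E
```

```text
t: 8.5
eef_pos: [0.4338, 0.3038, 0.0893]
orientation: [0.478, 0.879, 0.001, 0.0]
wrist_force: [0.9, 0.9, -0.4]
width: 0.246
gripper_force: 30.0
t 8.50 az 32.9->33.0 j6 0.01 w 0.246 D [-0.0005, 0.001, 0.0563] rot [0.002, -0.0, -0.001] rows 0.9
[0.43379161 0.30382179 0.08928867] [ 0.88451889  0.86731346 -0.38793117]
```

View pics/w3.png

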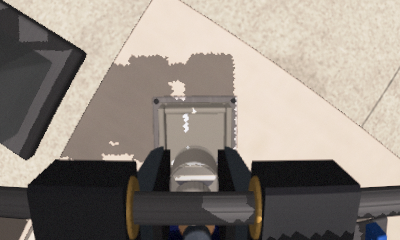

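The white vial (195,170) is centred over the white bay (195,125), and the dark cap shows behind it at (196,232). I'll lower it and release.

```bash
python3 -m creep '0.1 0 .001 .025 0 0 0;0.1 0 .001 .045 0 0 0;0.1 0 .001 .0555 0 0 0;0.1 0 .001 .0555 0 0 0;0.45 0 .001 .0555 0 0 0;0.45 0 .001 .0555 0 0 0;0.45 0 .001 .0555 0 0 0;0.45 0 .001 .03 0 0 0;0.45 0 .001 -.02 0 0 0;0.45 0 .001 -.06 0 0 0;0.45 0 .001 -.06 0 0 0'; python3 - <<'E'
from h import *
go(.4532,.0977,.0055,0)
E
```

```text
t: 9.93
eef_pos: [0.4359, 0.3059, 0.152]
orientation: [0.477, 0.879, 0.004, 0.002]
wrist_force: [0.6, -0.1, -0.2]
width: 0.454
gripper_force: 0.0
t 9.93 az 33.0->0.0 j6 0.01 w 0.454 D [-0.1841, -0.1001, 0.1457] rot [0.008, -0.003, 0.576] rows 4.1
```

```bash
python3 -m creep '0.65 -.1841 -.1001 .03 0 0 -.18;0.65 -.1841 -.1001 .03 0 0 -.36;0.65 -.1841 -.1001 .03 0 0 -.54;0.65 -.1841 -.1001 .03 0 0 -.72;0.65 -.1841 -.1001 .06 0 0 -.9;0.65 -.1841 -.1001 .09 0 0 -.995;0.65 -.1841 -.1001 .12 0 0 -.995;0.65 -.1841 -.1001 .12 0 0 -.995;0.65 -.1841 -.1001 .12 0 0 -.995'; python3 - <<'E'
from h import *
go(.4532,.0977,.0055,90)
p,d=capture("scene");cv2.imwrite("pics/s3.png",cv2.resize(p[190:350,170:450,::-1],None,fx=2.5,fy=2.5))
E
```

```text
t: 11.05
eef_pos: [0.4506, 0.0958, 0.0288]
orientation: [-0.0, 1.0, 0.0, 0.0]
wrist_force: [0.1, -0.1, 0.1]
width: 0.649
gripper_force: 0.0
t 11.05 az 90.0->90.0 j6 -1.39 w 0.649 D [-0.0026, 0.0019, 0.0233] rot [0.0, 0.0, 0.0] rows 0.4
```

View pics/s3.png

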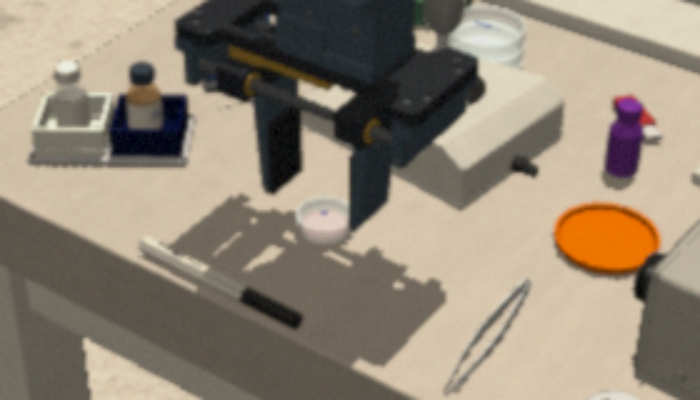

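Both vials stand upright in their bays at (68,95) and (143,95), and the dish (324,220) is between the fingers.

```bash
python3 -m creep '0.65 -.0026 .002 .012 0 0 0;0.65 -.0026 .002 .0235 0 0 0;0.65 -.0026 .002 .0235 0 0 0;0.2 -.0026 .002 .0235 0 0 0;0.2 -.0026 .002 .0235 0 0 0;0.2 -.0026 .002 .0235 0 0 0;0.2 -.0026 .002 .0235 0 0 0'; python3 -m creep '0.2 0 0 -.03 0 0 0;0.2 0 0 -.08 0 0 0;0.2 0 0 -.1 0 0 0;0.2 0 0 -.1 0 0 0'; python3 - <<'E'
from h import *
go(.548,-.062,.05,1)
E
```

```text
t: 11.98
eef_pos: [0.4531, 0.0977, 0.0052]
orientation: [-0.0, 1.0, 0.0, 0.0]
wrist_force: [0.6, -0.6, 1.2]
width: 0.36
gripper_force: 30.0
t: 12.48
eef_pos: [0.454, 0.0979, 0.1063]
orientation: [-0.0, 1.0, 0.0, 0.002]
wrist_force: [-0.5, 0.1, 0.2]
width: 0.366
gripper_force: 30.0
t 12.47 az 90.0->1.0 j6 -1.38 w 0.366 D [-0.0937, -0.16, 0.0566] rot [0.004, 0.002, 1.554] rows 8.3
```

```bash
python3 -m creep '0.2 -.02 -.035 0 0 0 .18;0.2 -.04 -.07 0 0 0 .36;0.2 -.06 -.1 0 0 0 .54;0.2 -.08 -.135 0 0 0 .72;0.2 -.0937 -.16 0 0 0 .9;0.2 -.0937 -.16 0 0 0 1.08;0.2 -.0937 -.16 0 0 0 1.26;0.2 -.0937 -.16 0 0 0 1.44;0.2 -.0937 -.16 .03 0 0 1.554;0.2 -.0937 -.16 .0566 0 0 1.554;0.2 -.0937 -.16 .0566 0 0 1.554;0.2 -.0937 -.16 .0566 0 0 1.554'; python3 - <<'E'
from h import *
go(.548,-.062,.009,1)
s=get_state();print(s["eef_pos"])
p,d=capture("scene");cv2.imwrite("pics/s4.png",cv2.resize(p[170:350,300:580,::-1],None,fx=2.5,fy=2.5))
E
```

```text
t: 13.98
eef_pos: [0.5468, -0.0623, 0.0483]
orientation: [0.701, 0.713, -0.0, -0.0]
wrist_force: [0.2, 0.5, -0.0]
width: 0.359
gripper_force: 30.0
t 13.97 az 1.0->1.0 j6 -0.15 w 0.359 D [0.0003, 0.0012, 0.0393] rot [-0.0, -0.0, -0.0] rows 0.6
[ 0.54682001 -0.06232374  0.04825075]
```

View pics/s4.png

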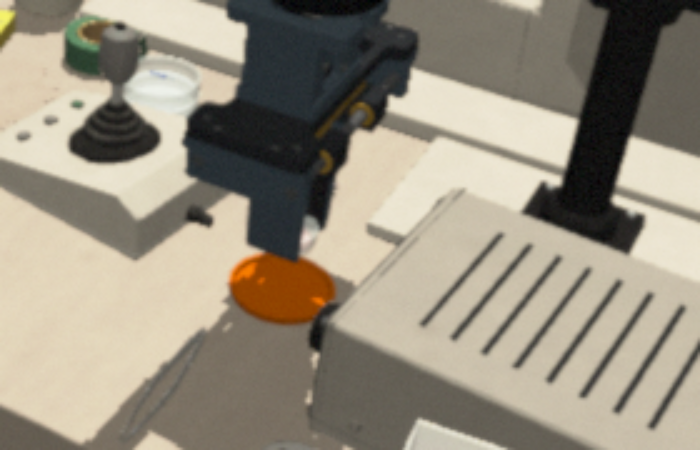

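The dish is above the tray (282,288) with clearance all round. I'll lower it and release.

```bash
python3 -m creep '0.2 0 .001 .015 0 0 0;0.2 0 .001 .03 0 0 0;0.2 0 .001 .0395 0 0 0;0.2 0 .001 .0395 0 0 0;0.55 0 .001 .0395 0 0 0;0.55 0 .001 .0395 0 0 0;0.55 0 .001 .0395 0 0 0;0.55 0 .001 0 0 0 0;0.55 0 .001 -.05 0 0 0;0.55 0 .001 -.05 0 0 0'; python3 - <<'E'
from h import *
go(.403,-.0473,.06,93)
E
```

```text
t: 15.28
eef_pos: [0.5507, -0.0627, 0.1024]
orientation: [0.701, 0.713, 0.003, 0.004]
wrist_force: [-0.4, -0.7, -1.1]
width: 0.546
gripper_force: 0.0
t 15.28 az 1.0->-87.0 j6 -0.15 w 0.546 D [0.0179, -0.1478, 0.041] rot [0.008, -0.006, 1.535] rows 8.2
```

```bash
python3 -m creep '0.55 .0179 -.05 0 0 0 .18;0.55 .0179 -.1 0 0 0 .36;0.55 .0179 -.1478 0 0 0 .54;0.55 .0179 -.1478 0 0 0 .72;0.55 .0179 -.1478 0 0 0 .9;0.55 .0179 -.1478 0 0 0 1.08;0.55 .0179 -.1478 0 0 0 1.26;0.55 .0179 -.1478 0 0 0 1.44;0.55 .0179 -.1478 .03 0 0 1.535;0.55 .0179 -.1478 .041 0 0 1.535;0.55 .0179 -.1478 .041 0 0 1.535'; python3 - <<'E'
from h import *
go(.403,-.0473,.003,93)
s=get_state()
p,d=capture("wrist");cv2.imwrite("pics/w5.png",p[:,:,::-1])
P=np.array([[.431,-.0458,.005]])
p,d=capture("top");np.savez("t5.npz",p=p,d=d);C=cloud("top",d)
q=C[215:238,402:426];print("tray region",np.percentile(q[...,2],[5,50,95]).round(4))
a=cv2.absdiff(p,np.load("top0.npz")["p"]).sum(2)
c=q[(q[...,2]>.011)&(q[...,2]<.03)];print("dish",len(c),c.mean(0))
E
```

```text
t: 16.65
eef_pos: [0.3987, -0.0468, 0.0565]
orientation: [1.0, 0.027, -0.001, -0.0]
wrist_force: [-0.4, -0.2, 0.1]
width: 0.551
gripper_force: 0.0
t 16.65 az -86.9->-87.0 j6 1.37 w 0.551 D [0.0044, 0.0008, 0.0535] rot [-0.001, 0.003, 0.002] rows 0.9
tray region [0.0015 0.0164 0.0196]
dish 371 [ 0.54672638 -0.06193065  0.01736766]
```

View pics/w5.png

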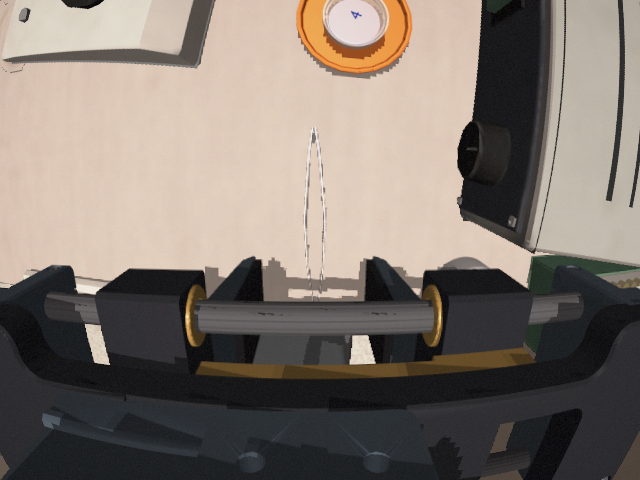

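The dish sits in the tray (355,22), and the forceps lie between the fingers with their tip at (315,130). I'll grip near the front end, shift them 50 mm left away from the box, then regrip at the middle.

```bash
python3 -m creep '0.55 .0044 .0008 .025 0 0 0;0.55 .0044 .0008 .045 0 0 0;0.55 .0044 .0008 .0535 0 0 0;0.55 .0044 .0008 .0535 0 0 0;0 .0044 .0008 .0535 0 0 0;0 .0044 .0008 .0535 0 0 0;0 .0044 .0008 .0535 0 0 0;0 .0044 .0008 .0535 0 0 0;0 .0044 .0008 .0535 0 0 0;0 .0044 .0008 .0435 0 0 0;0 .0044 .0008 .0435 0 0 0'; python3 -m creep '0 0 -.025 0 0 0 0;0 0 -.05 0 0 0 0;0 0 -.05 0 0 0 0;0 0 -.05 .0095 0 0 0;0 0 -.05 .0095 0 0 0;0.4 0 -.05 .0095 0 0 0;0.4 0 -.05 .0095 0 0 0;0.4 0 -.05 -.03 0 0 0;0.4 -.05 -.05 -.1 0 0 0;0.4 -.05 -.05 -.1 0 0 0;0.4 -.05 -.05 -.1 0 0 0'; python3 - <<'E'
from h import *
s=get_state();p,d=capture("wrist");np.savez("w6.npz",p=p,pos=s["eef_pos"],q=s["orientation"]);print(s["eef_pos"],s["orientation"])
cv2.imwrite("pics/w6.png",p[:,:,::-1])
E
```

```text
t: 18.12
eef_pos: [0.4048, -0.0476, 0.0146]
orientation: [1.0, 0.026, 0.001, 0.0]
wrist_force: [0.3, -0.5, 0.4]
width: 0.138
gripper_force: 30.0
t: 19.5
eef_pos: [0.3518, -0.0003, 0.1149]
orientation: [1.0, 0.026, 0.002, 0.0]
wrist_force: [-0.2, 0.1, 0.6]
width: 0.397
gripper_force: 0.0
[ 3.51757954e-01 -3.49822055e-04  1.14932746e-01] [9.99654845e-01 2.62025161e-02 1.90024264e-03 8.80707630e-05]
```

View pics/w6.png

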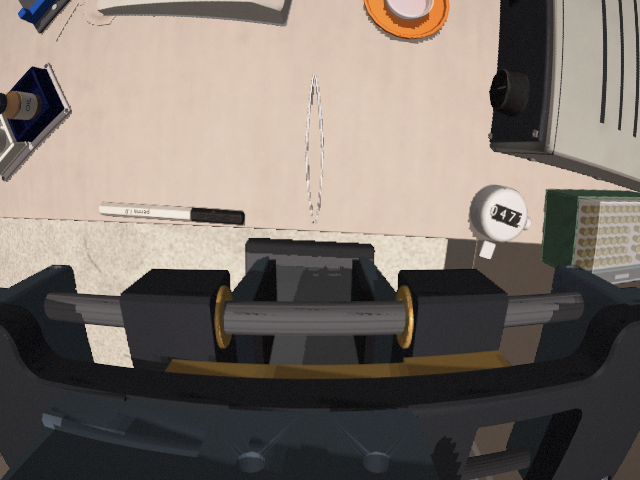

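The forceps moved as planned: the ends are now at pixels (315,75) and (315,222).

```bash
python3 - <<'E'
from h import *
a=np.load("w6.npz");w=wray([[315,75],[315,222]],a["pos"],a["q"],.005);print(w,np.linalg.norm(w[0]-w[1]),w.mean(0),np.degrees(np.arctan2(*(w[0]-w[1])[1::-1])))
m=w.mean(0);go(m[0],m[1],.002,93)
E
```

```text
[[ 0.47720302  0.0054854   0.005     ]
 [ 0.36484826 -0.00051463  0.005     ]] 0.11251485381609844 [0.42102564 0.00248538 0.005     ] 3.0568392158417996
t 19.55 az -87.0->-87.0 j6 1.48 w 0.400 D [0.0691, 0.0008, 0.1122] rot [0.0, -0.002, 0.0] rows 2.1
```

```bash
python3 - <<'E'
from h import *
print("w5 tip",wray([[315,130]],np.array([.3987,-.0468,.0565]),[1.0,.027,-.001,0],.005))
a=np.load("w6.npz")
# pen ends, in w6 and top0
print("pen wrist",wray([[100,207],[244,217]],a["pos"],a["q"],.006).round(4).tolist());print("pen top",ray("top",[[275.5,323.5],[347,326.5]],.006).round(4).tolist())
p,d=capture("top");cv2.imwrite("pics/t7.png",cv2.resize(p[240:340,260:460,::-1],None,fx=4,fy=4,interpolation=cv2.INTER_CUBIC));np.savez("t7.npz",p=p,d=d)
E
```

```text
w5 tip [[ 0.47817338 -0.04305229  0.005     ]]
pen wrist [[0.3702, 0.1837, 0.006], [0.3662, 0.0545, 0.006]]
pen top [[0.367, 0.1811, 0.006], [0.365, 0.0553, 0.006]]
```

View pics/t7.png

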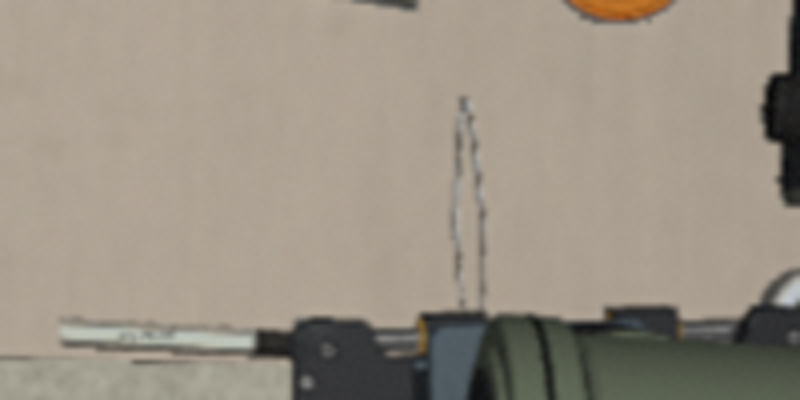

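The top view puts the forceps tip at (464,97) in the crop, which is full-frame row 264. My first reading (row 259) was a crop-offset slip, so the wrist measurement (centre x = 0.421) is right. Now I'll grip at the centre.

```bash
python3 -m creep '0.4 .035 .0008 .03 0 0 0;0.4 .0691 .0008 .06 0 0 0;0.4 .0691 .0008 .09 0 0 0;0.4 .0691 .0008 .105 0 0 0;0.4 .0691 .0008 .1122 0 0 0;0.4 .0691 .0008 .1122 0 0 0;0 .0691 .0008 .1122 0 0 0;0 .0691 .0008 .1122 0 0 0;0 .0691 .0008 .1122 0 0 0;0 .0691 .0008 .1122 0 0 0'; python3 - <<'E'
from h import *
go(.5917,.279,.08,131.3)
E
```

```text
t: 20.85
eef_pos: [0.4205, 0.0027, 0.0017]
orientation: [1.0, 0.026, 0.0, -0.0]
wrist_force: [0.2, -0.3, -0.2]
width: 0.14
gripper_force: 30.0
t 20.85 az -87.0->-48.7 j6 1.50 w 0.140 D [0.1855, -0.2669, -0.0783] rot [-0.0, -0.0, -0.668] rows 5.3
```

```bash
python3 -m creep '0 0 0 -.05 0 0 0;0 0 0 -.11 0 0 0;0 0 0 -.16 0 0 0;0 .03 -.044 -.16 0 0 -.13;0 .06 -.088 -.16 0 0 -.26;0 .09 -.13 -.16 0 0 -.4;0 .12 -.175 -.16 0 0 -.53;0 .155 -.22 -.16 0 0 -.668;0 .1855 -.2669 -.16 0 0 -.668;0 .1855 -.2669 -.1 0 0 -.668;0 .1855 -.2669 -.07 0 0 -.668;0 .1855 -.2669 -.07 0 0 -.668'; python3 -m creep '0 0 0 0 0 0 0;0 0 0 0 0 0 0'; python3 - <<'E'
from h import *
go(.5917,.279,.0207,131.3)
s=get_state();p,d=capture("wrist");np.savez("w8.npz",p=p,pos=s["eef_pos"],q=s["orientation"]);print(s["eef_pos"],s["orientation"])
cv2.imwrite("pics/w8.png",p[:,:,::-1])
E
```

```text
t: 22.35
eef_pos: [0.5896, 0.2782, 0.0686]
orientation: [0.936, 0.353, -0.003, 0.0]
wrist_force: [-0.4, 0.1, 0.5]
width: 0.142
gripper_force: 30.0
t: 22.6
eef_pos: [0.5929, 0.2794, 0.0739]
orientation: [0.936, 0.353, 0.002, -0.0]
wrist_force: [-0.4, 0.1, -0.8]
width: 0.137
gripper_force: 30.0
t 22.60 az -48.7->-48.7 j6 1.27 w 0.137 D [-0.0014, -0.0006, 0.0532] rot [0.001, -0.004, -0.0] rows 0.9
[0.59292234 0.27938465 0.07391048] [ 9.35797419e-01  3.52532224e-01  2.04693180e-03 -1.77635472e-04]
```

View pics/w8.png

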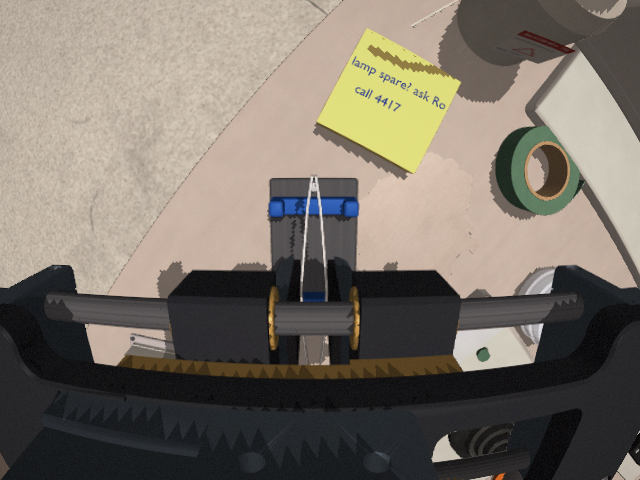

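Forceps (313,180–300) are parallel to the cradle and centred between the lugs (277 and 350, row 207). I'll check the far support's position before lowering.

```bash
python3 - <<'E'
from h import *
a=np.load("w8.npz");w=wray([[277,207],[350,207]],a["pos"],a["q"],.027);print(w,w.mean(0)-[.033*np.cos(.721),.033*np.sin(.721),0],np.degrees(np.arctan2(*(w[1]-w[0])[1::-1])))
E
python3 -m creep '0 -.0014 -.0006 .02 0 0 0;0 -.0014 -.0006 .038 0 0 0;0 -.0014 -.0006 .048 0 0 0;0 -.0014 -.0006 .048 0 0 0'
```

```text
[[0.60441991 0.31856533 0.027     ]
 [0.63302521 0.28603034 0.027     ]] [0.59393474 0.28051334 0.027     ] -48.67753278965224
t: 23.15
eef_pos: [0.5898, 0.2783, 0.0228]
orientation: [0.936, 0.353, -0.001, -0.0]
wrist_force: [0.6, 0.3, 1.0]
width: 0.14
gripper_force: 30.0
```

```bash
python3 -m creep '0 .003 0 0 0 0 0;0 .003 0 .0025 0 0 0;0 .003 0 .0025 0 0 0;0.35 .003 0 .0025 0 0 0;0.35 .003 0 .0025 0 0 0;0.35 .003 0 .0025 0 0 0;0.35 .003 0 -.03 0 0 0;0.35 .003 0 -.09 0 0 0;0.35 .003 0 -.14 0 0 0;0.35 -.1 .06 -.14 0 0 0;0.35 -.2 .12 -.14 0 0 0;0.35 -.2 .12 -.14 0 0 0';python3 -m creep '0.35 -.1 .06 0 0 0 0;0.35 -.1 .06 0 0 0 0;0.35 -.1 .06 0 0 0 0;0.35 -.1 .06 0 0 0 0'; python3 - <<'E'
from h import *
p,d=capture("top");cv2.imwrite("pics/t9.png",cv2.resize(p[160:320,180:440,::-1],None,fx=3,fy=3,interpolation=cv2.INTER_CUBIC));np.savez("t9.npz",p=p,d=d)
E
```

```text
t: 24.65
eef_pos: [0.5333, 0.1008, 0.1639]
orientation: [0.936, 0.353, 0.0, 0.0]
wrist_force: [0.1, -1.0, 0.4]
width: 0.35
gripper_force: 0.0
t: 25.15
eef_pos: [0.499, -0.0085, 0.1639]
orientation: [0.936, 0.352, 0.001, -0.0]
wrist_force: [-0.5, -0.3, -0.7]
width: 0.35
gripper_force: 0.0
```

View pics/t9.png

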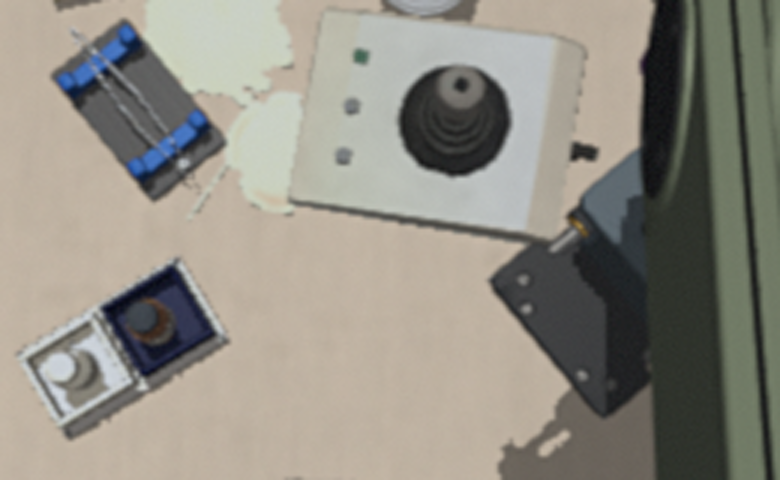

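The forceps lie across both supports, ends at about (77,35) and (190,183). Both vials stand in their bays, with caps at (145,316) and (64,365).

```bash
python3 - <<'E'
from h import *
f=lambda P,z:ray("top",[[x/3+180,y/3+160] for x,y in P],z)[:,:2]
print("vials d,w",f([(145,316),(64,365)],.063).round(4).tolist())
t=f([(77,35),(190,183)],.023);print("tw",t.round(4).tolist(),t.mean(0),np.linalg.norm(t[0]-t[1]),np.degrees(np.arctan2(*(t[0]-t[1])[1::-1])))
# cradle lugs: top-left pair, bottom-right pair
l=f([(67,83),(127,36),(138,172),(198,121)],.028);print("cradle",l.mean(0))
C=cloud("top",np.load("t9.npz")["d"])
for n,(x,y) in dict(d=(145,316),w=(64,365)).items(): v,u=round(y/3+160),round(x/3+180);print(n,C[v-1:v+2,u-1:u+2].reshape(-1,3).mean(0).round(4))
E
```

```text
vials d,w [[0.463, 0.2588], [0.4348, 0.3017]]
tw [[0.631, 0.314], [0.5445, 0.2433]] [0.58773722 0.27863461] 0.11169955547353151 39.2667985414891
cradle [0.59017111 0.27832454]
d [0.4635 0.2592 0.0641]
w [0.4342 0.302  0.064 ]
```

```bash
python3 -m creep '0.35 0 0 0 0 0 0;0.35 0 0 0 0 0 0'; python3 -c "
from cell import *
print(job_done())"
```

```text
t: 25.45
eef_pos: [0.4988, -0.0078, 0.1635]
orientation: [0.935, 0.353, -0.0, -0.0]
wrist_force: [0.4, 0.1, 0.2]
width: 0.349
gripper_force: 0.0
the job is handed in; nothing more can be done
None
```

I handed the job in at about 25 s: camera checks showed both vials upright in their bays, the dish in the tray and the forceps across the cradle, all released and by my measurements within tolerance; no verdict was returned.

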